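# Park the spare-tube case behind the post

### The job

Without gripping it, only by pushing it with the fingertips, park the long white case in its bay on the bench: work its blue end in behind the red-capped post first, then push the grey end round until the case lies flat along the bay's back rail, touching it along its whole length. Push gently: never lift, tip or ram the case, leave the jar, the crucible and the drying tube where they stand, and end clear of everything.

Things in the scene. Friction and masses are not known exactly. Their poses are not given: they have to be found in the camera images.
- bay: Fixed low grey bay, open to the robot. Origin: bench level, middle of the back rail's inner face (the plane x = 0). Its y runs along the rail to the robot's left, its x from the opening into the rail. Rail 304 mm long, 12 thick, 30 high. At each end a cheek 12 thick, 30 high reaches 70 mm towards the robot (x 0 to -70); clear length between the cheeks 280 mm (y -140 to +140).
- post (a point): Fixed steel post with red cap, 25 mm in diameter, 58 mm tall; the point is on its axis at bench level, always at x = -85, y = +85 mm in the bay's frame, before the left part of the opening. From post to right cheek is about 213 mm, less than the case's length, so the case cannot go in broadside; from post to rail 73 mm.
- case_center (a point): Centre (18 mm up) of the loose white case: 40 mm wide (its x), 240 long (its y), 36 high, 0.25 to 0.5 kg, sliding on the bench with friction. Its +y end is blue, its -y end grey. It starts on the robot's side of the bay, roughly along the opening (within 0.25 rad), blue end to the robot's left and to the right of the post as seen from the robot.
- case_blue_end (a point): Middle of the blue end face of the case (120 mm along the case's +y from its centre, 18 mm up).
- case_grey_end (a point): Middle of the grey end face of the case (120 mm along the case's -y from its centre, 18 mm up).
- jar: Bystander: closed amber glass jar, 48 mm in diameter, 65 mm tall, standing to the right of the bay's right cheek. Origin at the centre of its underside.
- crucible: Bystander: white ceramic crucible, 48 mm in diameter, 35 mm tall, standing behind the back rail. Origin at the centre of its underside.
- drying_tube: Bystander: dark blue drying tube with white end caps, standing upright, 46 mm in diameter, 150 mm tall, to the left of the bay. Origin at the centre of its underside.
Not all that is in view belongs to the job. What is shaped like the part that bears case_center but black or turquoise is not meant.

How it is judged:
By the outcome, as a careful person would: the job done as asked, in the order asked, and still so for the second after the job is handed in, with the robot touching nothing.
It also fails if it takes over 67 s, if anything falls off the work surface, if the arm or the gripper's body presses on something with over 40 N, if the wrist force passes 120 N, or if a joint passes its speed limit or range.

### The arm

A 7-joint arm with a two-finger parallel gripper is mounted at the origin on the work surface. World frame = base frame: x ahead of the robot, y to its left, z up, the work surface at z = 0. Lengths are in m, angles in rad, forces in N, time in s.
With the tool pointing down it reaches from about 0.4 to 0.9 m from the base axis. Payload 5.6 kg.
Tool frame: the origin (TCP) lies midway between the tips of the shut fingers; the grasp point (between the pads) lies 19 mm behind it (arm.grasp_offset is the distance from the TCP to the grasp point, in m); z points along the fingers, y is the line along which they close (so a half turn about z gives the same grasp; the last joint's range is limited). The gripper opens to 92 mm and grips with 3 to 60 N. Pads are 20 mm wide; open, the fingers measure 128 mm over their backs; the gripper's body (75 mm by 189 mm) begins 69 mm behind the grasp point.
Start: joints at [-1.304, 0.468, -0.012, 1.603, 0.006, 1.071, -0.056], TCP at [0.198, 0.619, 0.215] pointing down, gripper open.
Joint ranges: [-2.53, 2.53], [-0.31, 2.02], [-1.57, 1.55], [0.28, 2.44], [-1.29, 4.43], [0.15, 1.84], [-2.92, 2.92]. Speed limits (rad/s): [2.57, 2.57, 3.14, 3.14, 3.14, 3.14, 3.14].

### API

Orientations are given as a unit quaternion [w, x, y, z].
In Python, from workcell import arm, viewer gives the robot as it stands.
- The arm moves only by the tool move_arm, never from a script. Its arguments are lists of equal length, an entry for each row: "jaw": the closure, from -1 (fully open) to 1 (shut), so that 0 is half open; "translation": the shift along the tool's x, y, z in cm, a list of three; "twist": the turn about the tool's z in degrees. In form: {"jaw": [jaw, ...], "translation": [[tx, ty, tz], ...], "twist": [twist, ...]}. A call has 1 to 5 rows; each row is the pose to reach, as a shift and turn from the pose commanded when the call began, along the tool's axes at that moment; what a row does not reach only later rows make up. A row lasts 1/8 s, in which the tool goes at most 62.5 mm and 10.7 degrees, less where a joint would pass 70% of its speed; a pose out of reach is approached as far as the arm can. A call with a gripper value outside its range is refused whole. The fingers move at their own pace and stop on an object; "force" is the grip in N (left out, the last holds). Time passes only in rows, so rows that repeat a pose let the fingers close. It gives the time, the measured TCP pose, the force, the opening and the grip force at its end, in the units of the state.
- arm.get_state(): the state, without advancing time (a new reading comes with each control period).
- viewer.camera(name): name is "scene" or "side" or "wrist"; returns a dict with "image" (420x560x3 uint8, blue, green, red), "fx", "fy", "cx", "cy" (pixels), "D" ([k1, k2, p1, p2, k3] as OpenCV has them; the pictures are not rectified), "R" (3x3) and "t" (3): a world point X has camera coordinates R X + t; the wrist camera has in their place "hand_eye" (4x4, takes a point from camera to tool coordinates, whose origin is the TCP and whose axes are the flange's). Camera axes: x right, y down, z forward; pixel columns grow to the right and rows downward; lengths in m; the calibration is good to about 2 mm. A picture is of the moment at which its call begins: read the wrist's pose just before it. There is no depth.
- arm.close_job(): hands the job in; it is judged then, once.
The state is a dict: "time_s": time; "joint_pos": joint angles; "joint_velocities": joint speeds; "effort": joint torques, N m; "tool_pos": TCP position; "eef_rot": TCP orientation; "wrist_force": force on the tool from outside, world axes, zero at the start; "moment": the same for the moment, N m; "gripper_width": finger opening in m; "grasp_force": force on a finger pad.
Only numpy, scipy, OpenCV 4.12 (cv2) and the standard library are available. Lean on these libraries where they do the work, as an engineer would, in place of code of your own. Each camera call takes 0.05 s, during which the arm holds its last target. There are 200 camera calls.

## Working session

There is one attempt and no reset: what is moved stays moved. The work goes in short steps, Python scripts to look and compute and a tool call to move; the robot and the scene stay as the last step left them, time stands still between calls to the robot, and variables do not carry over. Pictures are saved under pics/ and viewed, at most 10 in all, crops included, and the job is handed in when it is done.

Besides the shell and the picture viewer there is one more tool, called after "Emit:" as name(argument=value, ...), one argument or row to a line, values as JSON. move_arm: Moves the arm, as the interface text tells. Its arguments: {"type":"object","properties":{"jaw":{"type":"array","items":{"type":"number"}},"translation":{"type":"array","items":{"type":"array","items":{"type":"number"}}},"twist":{"type":"array","items":{"type":"number"}},"force":{"type":"number"}},"required":["jaw","translation","twist"]}

```bash
mkdir -p pics; ls
python3 - <<'E'
from workcell import arm, viewer
import cv2,numpy as np,pickle
s=arm.get_state(); print({k:np.round(v,3).tolist() for k,v in s.items()})
d={n:viewer.camera(n) for n in("scene","side")}
pickle.dump(d,open('v0.pkl','wb'))
for n in d:
    c=d[n];print(n,c['fx'],c['fy'],c['cx'],c['cy'],c['D'],np.round(c['R'],3).tolist(),c['t'])
    cv2.imwrite(f'pics/{n}0.png',cv2.resize(c['image'],(800,600)))
E
```

```text
pics
{'time_s': 0.0, 'joint_pos': [-1.304, 0.468, -0.012, 1.604, 0.006, 1.071, -0.056], 'joint_velocities': [0.0, 0.001, 0.001, 0.0, -0.001, -0.0, 0.001], 'effort': [0.0, -52.059, -0.013, -24.376, -0.057, 0.017, 0.0], 'tool_pos': [0.198, 0.618, 0.214], 'eef_rot': [-0.0, 0.154, 0.988, -0.001], 'wrist_force': [0.133, 0.289, 0.241], 'moment': [0.024, -0.031, -0.004], 'grasp_force': 0.0, 'gripper_width': 0.092}
scene 385.2380457028115 385.2380457028115 280.92397949640286 215.47931396474377 [-0.09455166  0.          0.          0.          0.        ] [[0.122, 0.993, 0.009], [0.857, -0.1, -0.506], [-0.501, 0.069, -0.863]] [-0.08091542 -0.44059876  1.0998519 ]
side 545.474349619176 545.474349619176 275.27451502496297 203.7092326621837 [-0.04812549  0.          0.          0.          0.        ] [[0.868, -0.496, 0.015], [-0.363, -0.655, -0.663], [0.339, 0.57, -0.749]] [-0.48094451  0.23624116  1.18807353]
```

View pics/scene0.png

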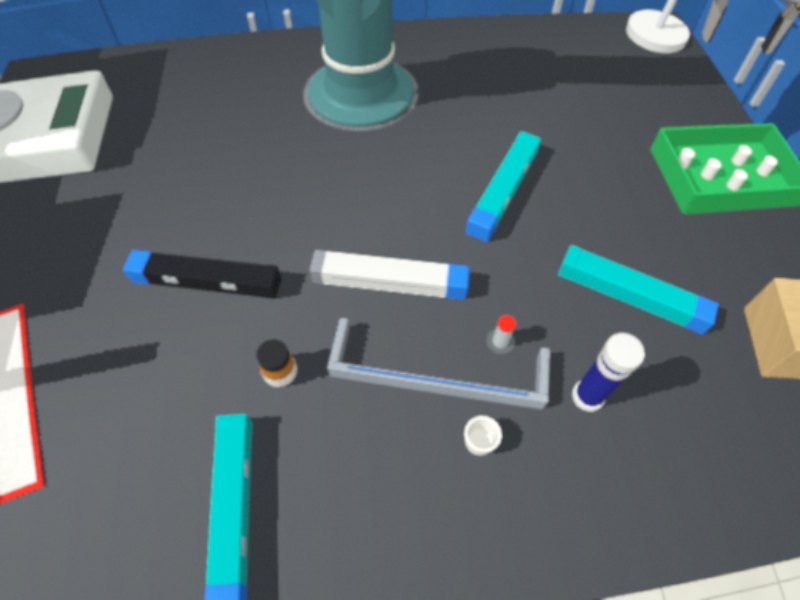

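View pics/side0.png

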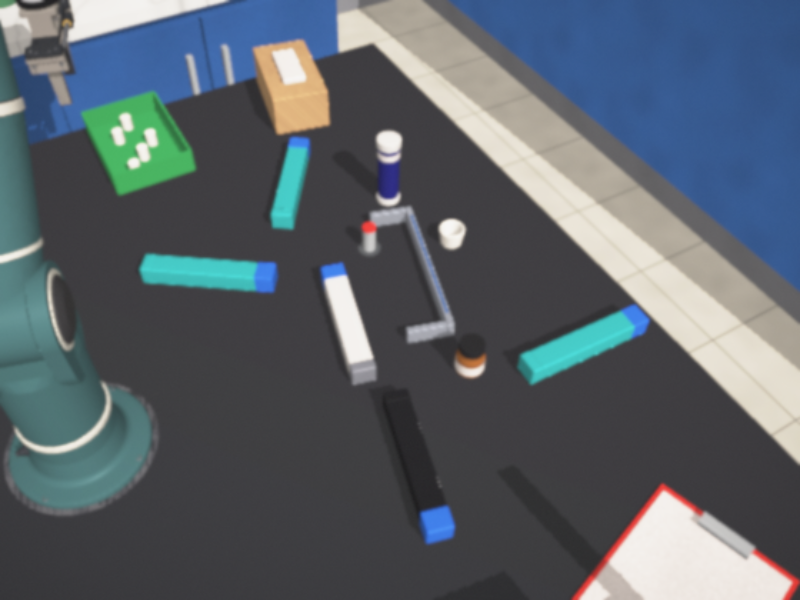

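The white case is at scene (390,275) and side (350,325). The other similar parts are black at scene (205,275), and turquoise at (505,185), (640,288) and (230,500). Only the white one, with its grey end, fits. I'll confirm it in enlarged crops.

Run:
```python
import cv2,numpy as np,pickle
d=pickle.load(open('v0.pkl','rb'))
def crop(n,x,y,w,h,k):
    c=cv2.resize(d[n]['image'][y:y+h,x:x+w],None,fx=k,fy=k,interpolation=cv2.INTER_CUBIC)
    for u in range((x//20+1)*20,x+w,20): cv2.putText(c,str(u),(int((u-x+.5)*k)-10,10),0,.35,(0,255,255),1); cv2.line(c,(int((u-x+.5)*k),12),(int((u-x+.5)*k),20),(0,255,255),1)
    for v in range((y//20+1)*20,y+h,20): cv2.putText(c,str(v),(0,int((v-y+.5)*k)+4),0,.35,(0,255,255),1); cv2.line(c,(24,int((v-y+.5)*k)),(32,int((v-y+.5)*k)),(0,255,255),1)
    cv2.imwrite(f'pics/{n}_crop.png',c)
crop('scene',200,165,200,150,4)
crop('side',215,130,140,148,4)
```

```text
(no output)
```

View pics/scene_crop.png

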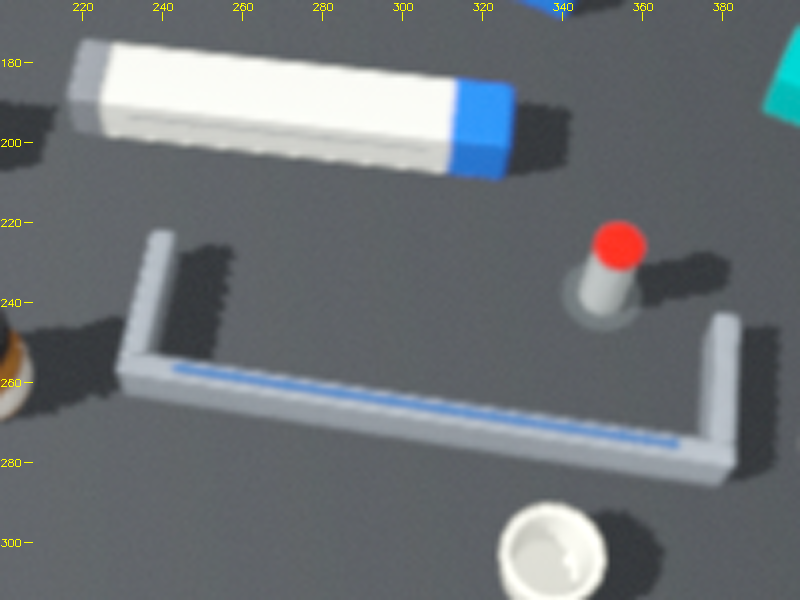

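View pics/side_crop.png

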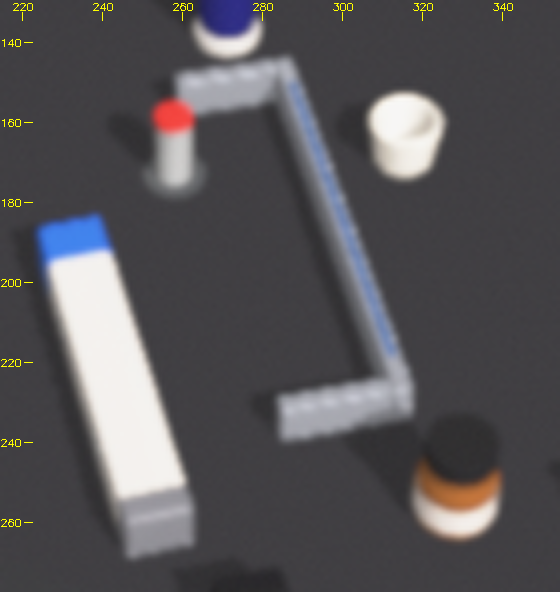

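```bash
cat > h.py <<'E'
import cv2,numpy as np
from scipy.optimize import least_squares
def proj(c,X):
    K=np.array([[c['fx'],0,c['cx']],[0,c['fy'],c['cy']],[0,0,1]])
    return cv2.projectPoints(np.asarray(X,float).reshape(-1,1,3),cv2.Rodrigues(c['R'])[0],np.asarray(c['t'],float),K,c['D'])[0][:,0]
def place(p,P,z0=0):   # p=x,y,yaw
    c,s=np.cos(p[2]),np.sin(p[2]); P=np.asarray(P,float)
    return np.c_[p[0]+c*P[:,0]-s*P[:,1],p[1]+s*P[:,0]+c*P[:,1],P[:,2]+z0]
def fit(obs,p0,**k):   # obs: list of (cam, model pts, pixels); fits x,y,yaw,dz
    f=lambda p:np.concatenate([(proj(c,place(p,P,p[3]))-np.asarray(u)).ravel() for c,P,u in obs])
    return least_squares(f,p0,loss='soft_l1',**k)
E
python3 - <<'E'
from h import *
import pickle
d=pickle.load(open('v0.pkl','rb'));S,T=d['scene'],d['side']
a=lambda L:np.array(L)/4-.5+[200,165]
b=lambda L:np.array(L)/4-.5+[215,130]
t=.036;w=.02;l=.12
r=fit([(S,[[-w,-l,t],[w,-l,t],[w,l,t],[-w,l,t],[w,l,0],[w,-l,0]],a([[82,40],[72,98],[509,147],[514,85],[502,179],[72,130]])),
 (T,[[-w,l,t],[w,l,t],[-w,-l,t],[w,-l,t],[-w,-l,0],[w,-l,0]],b([[38,229],[101,214],[122,521],[191,509],[128,557],[193,545]]))],[.5,0,0,0])
print('case',np.round(r.x,4),np.round(r.fun,1))
r=fit([(S,[[.012,-.152,.03],[.012,.152,.03],[-.07,-.152,.03],[-.07,-.14,.03],[-.07,.14,.03],[-.07,.152,.03],[.012,-.152,0],[.012,.152,0]],a([[119,372],[733,463],[152,231],[175,233],[711,315],[740,316],[125,393],[724,485]])),
 (T,[[.012,.152,.03],[.012,-.152,.03],[-.07,.152,.03],[-.07,-.14,.03],[.012,-.152,0]],b([[290,57],[411,385],[178,76],[280,397],[411,412]])),
 ],[.65,0,0,0])
print('bay',np.round(r.x,4),np.round(r.fun,1)); bay=r.x
for n,P in(('postpred',[[-.085,.085,.0]]),):print(n,place(bay,P))
for nm,z,us,ut in(('cap',.058,[620,246],[173,113]),('base',0,[601,296],[175,177])):
    q=least_squares(lambda X:np.r_[proj(S,X)[0]-a([us])[0],proj(T,X)[0]-b([ut])[0]],[.6,.1,0]);print(nm,np.round(q.x,4),np.round(q.fun,1))
E
```

```text
case [ 0.4652  0.0058 -0.2519  0.002 ] [ 0.2 -0.9 -1.2 -0.7  0.4 -0.3  0.4 -0.1  0.3  0.5  1.   0.4  0.2 -0.6
 -0.2  0.3  0.8  0.7  0.6  0.1 -0.3  0.7  0.1  0.1]
bay [ 0.6484  0.0516 -0.2818  0.001 ] [-0.4 -0.   0.8  0.6  0.2 -0.5  0.2 -0.2  1.6 -1.   0.2 -0.4 -0.3  0.8
 -0.6  0.5  0.1 -0.   1.1  0.9 -0.8 -0.4 -0.2  0.   0.2  1.8]
postpred [[0.59043932 0.15685562 0.        ]]
cap [0.591  0.1568 0.0586] [ 0.3 -0.3  0.5  0.4]
base [0.5902 0.1562 0.0011] [-0.  0. -0. -0.]
```

Both crops confirm the target: white, with a grey end at scene (220,180) and a blue end at (320,190). Next I'll write the tracker and a move planner in the bay frame.

```bash
cat >> h.py <<'E'
BAY=np.array([.6484,.0516,-.2818])
def box(y0,y1): return [[x,y,z] for x in(-.02,.02) for y in(y0,y1) for z in(0,.036)]
def render(c,p,y0,y1):
    m=np.zeros((420,560),np.uint8); u=proj(c,place(p,box(y0,y1)))
    cv2.fillConvexPoly(m,cv2.convexHull(np.round(u*16).astype(np.int32)),255,cv2.LINE_AA,4); return m/255.
def masks(c):
    im=c['image'].astype(int); b,g,r=im[...,0],im[...,1],im[...,2]
    blue=((b-r>70)&(b-g>25)&(b>120)).astype(float); white=((im.min(2)>172)&(im.max(2)-im.min(2)<40)).astype(float)
    return white,blue
YG,YB=-.103,.087
def track(cams,p0):
    from scipy.optimize import minimize
    M=[]
    for c in cams:
        w,b=masks(c); roi=cv2.dilate((render(c,p0,-.12,.12)>0).astype(np.uint8),np.ones((41,41)))
        M.append((c,w*roi,b*roi))
    f=lambda p:sum(((render(c,p,YG,YB)-w)**2).sum()+((render(c,p,YB,.12)-b)**2).sum() for c,w,b in M)
    p=np.array(p0,float)
    for s in(.015,.005,.002):
        sim=np.vstack([p]+[p+d for d in np.diag([s,s,s*8])]); r=minimize(f,p,method='Nelder-Mead',options=dict(initial_simplex=sim,xatol=1e-4,fatol=.1)); p=r.x
    return p,r.fun
def tobay(p):
    c,s=np.cos(BAY[2]),np.sin(BAY[2]); d=np.array(p[:2])-BAY[:2]
    return np.array([c*d[0]+s*d[1],-s*d[0]+c*d[1],p[2]-BAY[2] if len(p)>2 else 0])
def frombay(q): w=place(BAY,[[q[0],q[1],0]])[0]; return np.array([w[0],w[1],q[2]+BAY[2]])
def tool(st):  # tool pose in bay frame: x,y,yaw of tool -x axis, z
    from scipy.spatial.transform import Rotation as Ro
    q=st['eef_rot']; R=Ro.from_quat([q[1],q[2],q[3],q[0]]).as_matrix()
    return np.r_[tobay([*st['tool_pos'][:2],np.arctan2(-R[1,0],-R[0,0])]),st['tool_pos'][2]],R
def plan(st,wps):   # wps: bay x,y,yaw(rad),z -> cm in tool axes, twist deg
    t,R=tool(st); out=[]
    for w in wps:
        d=np.r_[frombay(w[:3])[:2],w[3]]-np.asarray(st['tool_pos'])
        print('  T',np.round(R.T@d*100,2).tolist(),'twist',round(-np.degrees((w[2]-t[2]+np.pi)%(2*np.pi)-np.pi),1))
def loc(q,lx,ly): # case pose in bay frame q, local point -> bay xy
    return place(q,[[lx,ly,0]])[0,:2]
def look(p0bay):
    from workcell import arm,viewer
    st=arm.get_state(); cs=[viewer.camera(n) for n in('scene','side')]
    p,e=track(cs,frombay(p0bay)); q=tobay(p)
    print('t',round(st['time_s'],2),'case bay mm/deg',np.round(q[:2]*1000,1),round(np.degrees(q[2]),1),'err',round(e),'tool',np.round(tool(st)[0],4),'F',np.round(st['wrist_force'],1))
    return st,cs,q
E
python3 - <<'E'
from h import *
import pickle
d=pickle.load(open('v0.pkl','rb'));cs=[d['scene'],d['side']]
for c,(x,y) in((cs[0],(277,180)),(cs[0],(277,200)),(cs[1],(245,220)),(cs[0],(290,263)),(cs[1],(238,240))):print(c['image'][y,x])
for n in 'scene','side':
    p,e=track([d[n]],[.4652,.0058,-.2519]);print(n,np.round(p,4),e)
p,e=track(cs,[.4652,.0058,-.2519]);print(np.round(p,4),e,tobay(p))
from workcell import arm
st=arm.get_state(); t,R=tool(st);print(t)
q=tobay(p); a=loc(q,-.05,.095)
plan(st,[[*a,q[2],.215],[*a,q[2],.1],[*a,q[2],.014]])
# others: triangulate tube base roughly
def tri(u,v,z):
    c=cs[0];return least_squares(lambda X:proj(c,[X[0],X[1],z])[0]-[u,v],[.6,.1]).x
for n,u,v in(('tube',590/1.4286,400/1.4286),('jar',277/1.4286,375/1.4286),('cruc',482/1.4286,443/1.4286),('tq blue end',480/1.4286,230/1.4286),('black',280/1.4286,290/1.4286)):
    X=tri(u,v,0.0);print(n,np.round(X,3),'bay',np.round(tobay(X),3))
E
```

```text
[146 147 144]
[200 205 204]
[238 241 244]
[200 155 120]
[111 113 115]
scene [ 0.4633  0.006  -0.2458] 275.89088811995384
side [ 0.4689  0.0163 -0.2642] 535.4886889657823
[ 0.4646  0.0065 -0.2581] 857.9862821991543 [-0.16397805 -0.09439584  0.02365648]
[-0.59019487  0.41936493 -0.02808663  0.21374822]
  T [-38.56, -40.93, -0.06] twist -3.0
  T [-38.56, -40.91, 11.44] twist -3.0
  T [-38.56, -40.9, 20.04] twist -3.0
tube [0.698 0.265] bay [-0.012  0.219  0.   ]
jar [ 0.606 -0.172] bay [ 0.022 -0.227  0.   ]
cruc [0.739 0.101] bay [0.073 0.072 0.   ]
tq blue end [0.381 0.168] bay [-0.289  0.037  0.   ]
black [ 0.462 -0.166] bay [-0.118 -0.261  0.   ]
```

Run:
```python
s=open('h.py').read()
s=s.replace("def box(y0,y1): return [[x,y,z] for x in(-.02,.02) for y in(y0,y1) for z in(0,.036)]","def box(y0,y1,z0): return [[x,y,z] for x in(-.02,.02) for y in(y0,y1) for z in(z0,.036)]")
s=s.replace("u=proj(c,place(p,box(y0,y1)))","u=proj(c,place(p,box(y0,y1,.036 if c['fx']>450 else 0)))")
open('h.py','w').write(s)
from h import *
import pickle
d=pickle.load(open('v0.pkl','rb'));cs=[d['scene'],d['side']]
for c in [cs[:1],cs[1:],cs]:
    p,e=track(c,[.4652,.0058,-.2519]);print(np.round(p,4),e)
```

```text
[ 0.4633  0.006  -0.2458] 275.89088811995384
[ 0.4653  0.0082 -0.2478] 140.65431757016532
[ 0.4644  0.0068 -0.2513] 433.0929950019224
```

Emit:
move_arm(
  jaw=[1,1,1,1,1],
  translation=[
    [-38.5,-41,0],
    [-38.5,-41,0],
    [-38.5,-41,0],
    [-38.5,-41,0],
    [-38.5,-41,0],
  ],
  twist=[-3,-3,-3,-3,-3],
)

```text
time_s: 0.72
tool_pos: [0.3331, 0.3348, 0.2145]
eef_rot: [0.0, 0.128, 0.992, -0.0]
wrist_force: [0.4, 0.3, 0.1]
gripper_width: 0.0444
grasp_force: 0.0
```

```bash
cat > pl.py <<'E'
# usage: pl.py qx qy qdeg(mm) then waypoints lx,ly,ddeg,z in case-local mm -> tool moves ; 'B' prefix = bay frame
import sys
from h import *
from workcell import arm
q=np.array([float(v) for v in sys.argv[1].split(',')])*[.001,.001,np.pi/180]; st=arm.get_state(); print(np.round(tool(st)[0],4))
for a in sys.argv[2:]:
    v=[float(x) for x in a.lstrip('B').split(',')]
    xy=np.array(v[:2])/1000 if a[0]=='B' else loc(q,v[0]/1000,v[1]/1000)
    plan(st,[[*xy,(0 if a[0]=='B' else q[2])+np.radians(v[2]),v[3]/1000]])
E
python3 pl.py -164,-94.5,1.7 -50,95,0,214 -50,95,0,14
```

```text
[-0.3816  0.1843  0.0243  0.2145]
  T [-16.03, -18.93, 0.05] twist -0.3
  T [-16.03, -18.93, 20.05] twist -0.3
```

Emit:
move_arm(
  jaw=[1,1,1,1,1],
  translation=[
    [-16,-18.9,0],
    [-16,-18.9,0],
    [-16,-18.9,0],
    [-16,-18.9,0],
    [-16,-18.9,6],
  ],
  twist=[-0.3,-0.3,-0.3,-0.3,-0.3],
)

```text
time_s: 1.35
tool_pos: [0.4444, 0.1102, 0.1573]
eef_rot: [0.005, 0.13, 0.992, 0.002]
wrist_force: [-0.3, 1.6, -0.9]
gripper_width: 0.0004
grasp_force: 0.0
```

Emit:
move_arm(
  jaw=[1,1,1,1,1],
  translation=[
    [0,0,6],
    [0,0,10],
    [0,0,12],
    [0,0,13.5],
    [0,0,13.5],
  ],
  twist=[0,0,0,0,0],
)

```text
time_s: 1.98
tool_pos: [0.4386, 0.1131, 0.0189]
eef_rot: [-0.001, 0.126, 0.992, -0.0]
wrist_force: [-0.0, -1.1, -0.3]
gripper_width: 0.0006
grasp_force: 0.0
```

```bash
python3 - <<'E'
from h import *
st,cs,q=look([-.164,-.0945,.03])
cv2.imwrite('pics/a1.png',np.vstack([cv2.resize(c['image'][120:320,150:430],None,fx=1.4,fy=1.4) for c in cs]))
E
python3 pl.py -164,-94.5,1.7 -50,95,0,14 -30,95,0,14 -10,95,0,14
```

```text
t 1.98 case bay mm/deg [-164.   -94.7] 1.5 err 486 tool [-0.2187  0.0007  0.0295  0.0189] F [-0.  -1.1 -0.3]
[-0.2178  0.0014  0.0295  0.0201]
  T [-0.1, -0.24, 0.61] twist -0.0
  T [-2.1, -0.24, 0.61] twist -0.0
  T [-4.1, -0.24, 0.62] twist -0.0
```

View pics/a1.png

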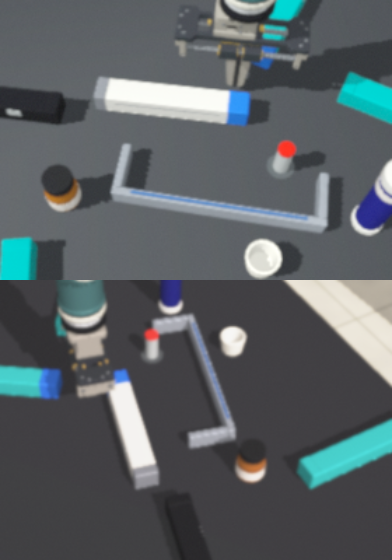

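Emit:
move_arm(
  jaw=[1,1,1,1,1],
  translation=[
    [-1,-0.2,0.5],
    [-1.8,-0.2,0.5],
    [-2.7,-0.1,0.5],
    [-3.6,0,0.5],
    [-4.5,0.1,0.5],
  ],
  twist=[0,0,3,6.5,10],
)

```text
time_s: 2.7
tool_pos: [0.4831, 0.1032, 0.0147]
eef_rot: [-0.0, 0.214, 0.977, 0.0]
wrist_force: [-3.3, 0.9, 2.0]
gripper_width: 0.0002
grasp_force: 1.0
```

Run:
```python
from h import *
st,cs,q=look([-.16,-.0945,-.1])
```

```text
t 2.7 case bay mm/deg [-153.1  -95.5] -7.2 err 525 tool [-0.1731  0.0036 -0.1487  0.0147] F [-3.3  0.9  2. ]
```

Emit:
move_arm(
  jaw=[1,1,1,1,1],
  translation=[
    [-0.9,0.1,0],
    [-1.8,0.2,0],
    [-2.7,0.3,0],
    [-3.6,0.3,0],
    [-4.5,0.3,0],
  ],
  twist=[3,6.5,10,13.5,17],
)

```text
time_s: 3.42
tool_pos: [0.5255, 0.0871, 0.0146]
eef_rot: [-0.0, 0.355, 0.935, 0.0]
wrist_force: [-0.2, 1.3, 0.6]
gripper_width: 0.0007
grasp_force: 0.6
```

Run:
```python
from h import *
st,cs,q=look([-.14,-.0945,-.4])
```

```text
t 3.42 case bay mm/deg [-134.1 -100.5] -22.4 err 457 tool [-1.280e-01 -1.000e-04 -4.451e-01  1.460e-02] F [-0.2  1.3  0.6]
```

Emit:
move_arm(
  jaw=[1,1,1,1,1],
  translation=[
    [-0.6,0,0],
    [-1.1,0,0],
    [-1.1,0,0],
    [1.5,0,0],
    [4,0,-2],
  ],
  twist=[1,2,2,2,2],
)

```text
time_s: 4.15
tool_pos: [0.4936, 0.1133, 0.0338]
eef_rot: [-0.001, 0.371, 0.929, -0.001]
wrist_force: [1.0, 0.3, 0.2]
gripper_width: 0.0003
grasp_force: 0.0
```

Run:
```python
from h import *
st,cs,q=look([-.13,-.10,-.45])
```

```text
t 4.15 case bay mm/deg [-130.2 -104.4] -25.9 err 525 tool [-0.1658  0.0162 -0.4775  0.0338] F [1.  0.3 0.2]
```

```bash
python3 pl.py -130,-104.4,-25.9 0,-165,90,100 0,-165,-90,100 0,-165,90,15; python3 -c "
from workcell import arm;import numpy as np;print(np.round(arm.get_state()['joint_pos'],2))"
```

```text
[-0.1659  0.0186 -0.4735  0.0356]
  T [-9.16, -25.8, -6.48] twist -91.2
  T [-9.16, -25.8, -6.48] twist 88.8
  T [-9.16, -25.81, 2.02] twist -91.2
[-0.59  0.52  0.36  2.09 -0.33  0.59  0.82]
```

Emit:
move_arm(
  jaw=[1,1,1,1,1],
  translation=[
    [0,-1,-6],
    [-3,-7,-6.5],
    [-6,-13,-6.5],
    [-8,-19,-6.5],
    [-9.2,-25,-6.5],
  ],
  twist=[-10,-20,-30,-40,-50],
)

```text
time_s: 4.88
tool_pos: [0.3998, -0.1179, 0.0997]
eef_rot: [0.001, -0.05, 0.999, -0.001]
wrist_force: [0.2, -0.7, 0.6]
gripper_width: 0.0001
grasp_force: 0.0
```

```bash
python3 pl.py -130,-104.4,-25.9 0,-165,90,100 0,-165,90,15; python3 -c "
from workcell import arm;import numpy as np;print(np.round(arm.get_state()['joint_pos'],2))"
```

```text
[-0.1917 -0.2319  0.3819  0.0997]
  T [1.75, -1.55, -0.03] twist -42.2
  T [1.76, -1.54, 8.47] twist -42.2
[-0.07  0.26  0.31  2.26 -0.13  0.63  2.01]
```

Emit:
move_arm(
  jaw=[1,1,1,1,1],
  translation=[
    [1.8,-1.5,0],
    [1.8,-1.5,0],
    [1.8,-1.5,0],
    [1.8,-1.5,0],
    [1.8,-1.5,0],
  ],
  twist=[10,20,30,40,50],
)

```text
time_s: 5.5
tool_pos: [0.3838, -0.1327, 0.0996]
eef_rot: [0.0, 0.382, 0.924, -0.0]
wrist_force: [-0.0, 0.2, 0.5]
gripper_width: 0.0005
grasp_force: 0.0
```

Emit:
move_arm(
  jaw=[1,1,1,1,1],
  translation=[
    [0,0,0],
    [0,0,0],
    [0,0,0],
    [0,0,0],
    [0,0,0],
  ],
  twist=[10,20,30,40,50],
)

```text
time_s: 6.12
tool_pos: [0.3839, -0.1327, 0.0996]
eef_rot: [0.001, 0.737, 0.676, -0.0]
wrist_force: [0.5, 0.4, 0.0]
gripper_width: 0.0005
grasp_force: 0.0
```

Emit:
move_arm(
  jaw=[1,1,1,1,1],
  translation=[
    [0,0,0],
    [0,0,0],
    [0,0,0],
    [0,0,0],
    [0,0,0],
  ],
  twist=[10,20,30,38,38],
)

```text
time_s: 6.75
tool_pos: [0.3837, -0.1325, 0.0996]
eef_rot: [0.001, 0.915, 0.403, -0.0]
wrist_force: [0.2, -0.2, 0.8]
gripper_width: 0.0005
grasp_force: 0.0
```

```bash
python3 - <<'E'
from h import *
st,cs,q=look([-.13,-.104,-.45])
print(np.round(st['joint_pos'],2))
E
python3 pl.py -130,-104.4,-25.9 0,-165,-90,100 0,-165,-90,15
```

```text
t 6.75 case bay mm/deg [-130.1 -104.8] -25.9 err 1225 tool [-0.203  -0.2504 -2.0298  0.0996] F [ 0.2 -0.2  0.8]
[-0.49  0.32  0.86  2.31 -0.39  0.66 -0.08]
[-0.2032 -0.2501 -2.0286  0.0996]
  T [-0.2, 0.22, -0.04] twist -0.3
  T [-0.2, 0.22, 8.46] twist -0.3
```

Emit:
move_arm(
  jaw=[1,1,1,1,1],
  translation=[
    [-0.2,0.2,3],
    [-0.2,0.2,6],
    [-0.2,0.2,8.4],
    [-0.2,0.2,8.4],
    [1.5,0.2,8.4],
  ],
  twist=[0,0,0,0,0],
)

```text
time_s: 7.48
tool_pos: [0.3949, -0.123, 0.0162]
eef_rot: [0.0, 0.916, 0.402, -0.0]
wrist_force: [0.3, 0.4, -0.6]
gripper_width: 0.0004
grasp_force: 0.0
```

Emit:
move_arm(
  jaw=[1,1,1,1,1],
  translation=[
    [1,0,0],
    [1.8,0,0],
    [2.7,0,0],
    [3.6,0,0],
    [4.5,0,0],
  ],
  twist=[0,0,0,0,0],
)

```text
time_s: 8.1
tool_pos: [0.4256, -0.0888, 0.0157]
eef_rot: [0.0, 0.915, 0.402, -0.0]
wrist_force: [-2.8, -3.3, 4.2]
gripper_width: 0.0007
grasp_force: 2.3
```

Run:
```python
from h import *
st,cs,q=look([-.12,-.08,-.45])
```

```text
t 8.1 case bay mm/deg [-118.6  -79.7] -25.6 err 1539 tool [-0.175  -0.1968 -2.0313  0.0157] F [-2.8 -3.3  4.2]
```

Emit:
move_arm(
  jaw=[1,1,1,1,1],
  translation=[
    [0.9,0,0],
    [1.8,0,0],
    [2.7,0,0],
    [3.6,0,0],
    [4.5,0,0],
  ],
  twist=[0,0,0,0,0],
)

```text
time_s: 8.82
tool_pos: [0.4564, -0.055, 0.0156]
eef_rot: [-0.0, 0.915, 0.403, -0.0]
wrist_force: [-1.0, -2.2, 1.9]
gripper_width: 0.0007
grasp_force: 1.4
```

Run:
```python
from h import *
st,cs,q=look([-.1,-.04,-.45])
```

```text
t 8.82 case bay mm/deg [-100.   -38.8] -25.7 err 1670 tool [-0.1548 -0.1558 -2.0306  0.0156] F [-1.  -2.2  1.9]
```

Emit:
move_arm(
  jaw=[1,1,1,1,1],
  translation=[
    [0.9,0,0],
    [1.8,0,0],
    [2.7,0,0],
    [3.6,0,0],
    [4.5,0,0],
  ],
  twist=[0,0,0,0,0],
)

```text
time_s: 9.55
tool_pos: [0.4867, -0.0219, 0.0156]
eef_rot: [-0.0, 0.915, 0.403, -0.0]
wrist_force: [-1.5, -1.0, 0.9]
gripper_width: 0.0004
grasp_force: 1.1
```

Run:
```python
from h import *
st,cs,q=look([-.08,0,-.45])
```

```text
t 9.55 case bay mm/deg [-81.9   1.9] -25.2 err 1884 tool [-0.1348 -0.1156 -2.0308  0.0156] F [-1.5 -1.   0.9]
```

Emit:
move_arm(
  jaw=[1,1,1,1,1],
  translation=[
    [0.5,0,0],
    [0.9,0,0],
    [-1,0,0],
    [-4,0,-2],
    [-6,0,-6],
  ],
  twist=[0,0,0,0,0],
)

```text
time_s: 10.28
tool_pos: [0.4431, -0.0682, 0.0753]
eef_rot: [-0.001, 0.916, 0.402, -0.002]
wrist_force: [-0.4, 0.8, 0.5]
gripper_width: 0.0005
grasp_force: 0.0
```

Emit:
move_arm(
  jaw=[1,1,1,1,1],
  translation=[
    [0,0,0],
    [0,0,0],
    [0,0,0],
    [0,0,0],
    [0,0,0],
  ],
  twist=[-10,-20,-30,-40,-50],
)

```text
time_s: 10.9
tool_pos: [0.445, -0.0673, 0.0757]
eef_rot: [-0.0, 0.658, 0.753, 0.0]
wrist_force: [-0.4, 0.1, -0.3]
gripper_width: 0.0001
grasp_force: 0.0
```

Emit:
move_arm(
  jaw=[1,1,1,1,1],
  translation=[
    [0,0,0],
    [0,0,0],
    [0,0,0],
    [0,0,0],
    [0,0,0],
  ],
  twist=[-10,-20,-30,-40,-40],
)

```text
time_s: 11.52
tool_pos: [0.4452, -0.0673, 0.0757]
eef_rot: [0.0, 0.364, 0.931, 0.0]
wrist_force: [-0.6, -0.7, -0.2]
gripper_width: 0.0008
grasp_force: 0.0
```

Run:
```python
from h import *
import os
st,cs,q=look([-.078,.01,-.45])
cv2.imwrite('pics/a2.png',np.vstack([cv2.resize(c['image'][120:320,150:430],None,fx=1.4,fy=1.4) for c in cs]))
d=f"{q[0]*1000:.1f},{q[1]*1000:.1f},{np.degrees(q[2]):.1f}"
os.system(f"python3 pl.py {d} -60,-95,0,70 -60,-95,0,15 -30,-95,0,15")
```

```text
[-0.162  -0.1705 -0.4642  0.0757]
  T [6.13, 10.14, 0.57] twist -2.1
  T [6.13, 10.13, 6.07] twist -2.1
  T [3.13, 10.24, 6.07] twist -2.1
t 11.53 case bay mm/deg [-77.4   9.1] -24.5 err 1627 tool [-0.1621 -0.1708 -0.4633  0.0757] F [-0.6 -0.7 -0.2]
```

View pics/a2.png

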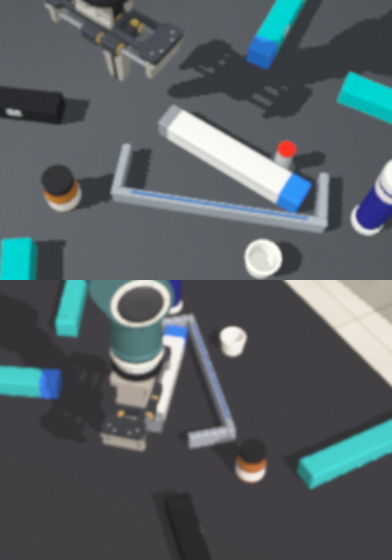

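Emit:
move_arm(
  jaw=[1,1,1,1,1],
  translation=[
    [3,5,0],
    [6,10.1,0],
    [6.1,10.1,3],
    [6.1,10.1,6],
    [5.5,10.2,6],
  ],
  twist=[-2,-2,-2,-2,-2],
)

```text
time_s: 12.25
tool_pos: [0.4723, 0.0454, 0.0141]
eef_rot: [-0.002, 0.347, 0.938, -0.001]
wrist_force: [-0.3, -0.2, -0.4]
gripper_width: 0.0002
grasp_force: 0.0
```

```bash
python3 pl.py -77.4,9.1,-24.5 -30,-95,0,15
```

```text
[-0.1675 -0.0549 -0.4261  0.0141]
  T [-2.54, 0.05, -0.1] twist 0.1
```

Emit:
move_arm(
  jaw=[1,1,1,1,1],
  translation=[
    [-1.4,0,0],
    [-2.3,0,0],
    [-3.2,-0.1,0],
    [-4.1,-0.2,0],
    [-5,-0.3,0],
  ],
  twist=[0,0,-3,-6.5,-10],
)

```text
time_s: 12.88
tool_pos: [0.5111, 0.0104, 0.0166]
eef_rot: [0.0, 0.263, 0.965, 0.0]
wrist_force: [-0.7, 0.2, 0.6]
gripper_width: 0.0008
grasp_force: 0.5
```

Run:
```python
from h import *
st,cs,q=look([-.065,.01,-.27])
for n,p in(('C far blue',(.02,.12)),('near blue',(-.02,.12)),('far grey',(.02,-.12))):print(n,np.round(loc(q,*p),4))
print('post',place(q,[[0,0,0]])[0]*0+0, (np.array([-.085,.085])-q[:2])@[-np.cos(q[2]),-np.sin(q[2])]-.0325)
```

```text
t 12.88 case bay mm/deg [-67.5   5.3] -14.3 err 1672 tool [-0.1204 -0.0778 -0.2497  0.0166] F [-0.7  0.2  0.6]
C far blue [-0.0186  0.1167]
near blue [-0.0573  0.1265]
far grey [-0.0776 -0.1159]
post [0. 0. 0.] 0.0040958304013492125
```

Emit:
move_arm(
  jaw=[1,1,1,1,1],
  translation=[
    [1.2,0.5,0],
    [1.5,2.5,0],
    [1.2,4.3,0],
    [0.3,4.3,0],
    [-0.6,4.3,0],
  ],
  twist=[0,0,0,0,-2],
)

```text
time_s: 13.6
tool_pos: [0.5374, 0.0449, 0.0155]
eef_rot: [-0.001, 0.245, 0.97, -0.0]
wrist_force: [-3.2, 1.6, 3.5]
gripper_width: 0.0008
grasp_force: 1.8
```

Emit:
move_arm(
  jaw=[1,1,1,1,1],
  translation=[
    [-0.5,0,0],
    [-1,-0.1,0],
    [-1.5,-0.1,0],
    [-1.5,-0.1,0],
    [-1.5,-0.1,0],
  ],
  twist=[-2,-4,-6,-6,-6],
)

```text
time_s: 14.22
tool_pos: [0.5505, 0.0366, 0.0157]
eef_rot: [0.001, 0.195, 0.981, 0.0]
wrist_force: [-0.9, 1.1, 0.6]
gripper_width: 0.0003
grasp_force: 0.0
```

```bash
cat > lk.py <<'E'
import sys
from h import *
a=[float(v) for v in sys.argv[1].split(',')]
st,cs,q=look([a[0]/1000,a[1]/1000,np.radians(a[2])])
for n,p in(('far blue',(.02,.12)),('near blue',(-.02,.12)),('far grey',(.02,-.12))):print(n,np.round(loc(q,*p),4))
print('post gap', (np.array([-.085,.085])-q[:2])@[-np.cos(q[2]),-np.sin(q[2])]-.0325,'tool local',np.round(np.linalg.solve([[np.cos(q[2]),-np.sin(q[2])],[np.sin(q[2]),np.cos(q[2])]],tool(st)[0][:2]-q[:2]),4))
E
python3 lk.py -60,5,-9
```

```text
t 14.22 case bay mm/deg [-52.4   2.7] -7.2 err 2099 tool [-0.0899 -0.0416 -0.1115  0.0157] F [-0.9  1.1  0.6]
far blue [-0.0175  0.1192]
near blue [-0.0572  0.1242]
far grey [-0.0475 -0.1189]
post gap 0.01015893738855285 tool local [-0.0318 -0.0486]
```

Emit:
move_arm(
  jaw=[1,1,-1,-1,-1],
  translation=[
    [1.5,0,0],
    [3.8,1,0],
    [3.8,2.2,0],
    [3.8,2.2,0],
    [3.8,2.2,0],
  ],
  twist=[0,-3,-6.4,-6.4,-6.4],
)

```text
time_s: 14.95
tool_pos: [0.5238, 0.0717, 0.0157]
eef_rot: [0.0, 0.14, 0.99, -0.0]
wrist_force: [0.5, -0.1, -0.5]
gripper_width: 0.0283
grasp_force: 0.0
```

```bash
python3 lk.py -52,2.7,-7; python3 pl.py 0,0,0 B-75,-15,0,15 B-50,-15,0,15; python3 -c "
from workcell import arm;print(arm.get_state()['gripper_width'])"
```

```text
t 14.95 case bay mm/deg [-52.4   2.8] -7.2 err 1602 tool [-0.1252 -0.0154  0.0005  0.0157] F [ 0.5 -0.1 -0.5]
far blue [-0.0175  0.1193]
near blue [-0.0572  0.1243]
far grey [-0.0476 -0.1188]
post gap 0.010150990234637815 tool local [-0.07   -0.0271]
[-0.1253 -0.0159 -0.0002  0.0156]
  T [-5.03, 0.09, 0.06] twist -0.0
  T [-7.53, 0.09, 0.06] twist -0.0
0.03628752883153778
```

Emit:
move_arm(
  jaw=[-1,-1,-1,-1,-1],
  translation=[
    [0,0,0],
    [0,0,0],
    [0,0,0],
    [-1,0,0],
    [-2.5,0,0],
  ],
  twist=[0,0,0,0,0],
)

```text
time_s: 15.68
tool_pos: [0.5482, 0.0647, 0.0157]
eef_rot: [0.0, 0.14, 0.99, 0.0]
wrist_force: [0.3, 0.2, 0.0]
gripper_width: 0.0863
grasp_force: 0.0
```

Emit:
move_arm(
  jaw=[-1,-1,-1,-1,-1],
  translation=[
    [-0.8,0,0],
    [-1.5,0,0],
    [-2.2,0,0],
    [-2.9,0,0],
    [-3.5,0,0],
  ],
  twist=[0,0,0,0,0],
)

```text
time_s: 16.3
tool_pos: [0.5811, 0.0552, 0.0155]
eef_rot: [-0.0, 0.14, 0.99, 0.0]
wrist_force: [-1.8, 0.8, 1.6]
gripper_width: 0.0918
grasp_force: 1.2
```

```bash
python3 lk.py -38,0,0
```

```text
t 16.3 case bay mm/deg [-35.4   5.2] 0.7 err 2149 tool [-0.0656 -0.0152  0.0013  0.0155] F [-1.8  0.8  1.6]
far blue [-0.0168  0.1254]
near blue [-0.0568  0.1249]
far grey [-0.014  -0.1146]
post gap 0.01611903070882459 tool local [-0.0304 -0.02  ]
```

Emit:
move_arm(
  jaw=[-1,-1,-1,-1,-1],
  translation=[
    [-0.5,0,0],
    [-0.9,0,0],
    [-1.1,0,0],
    [-1.25,0,0],
    [-1.25,0,0],
  ],
  twist=[0,0,0,0,0],
)

```text
time_s: 17.02
tool_pos: [0.5931, 0.0517, 0.0156]
eef_rot: [0.0, 0.14, 0.99, 0.0]
wrist_force: [-1.5, 0.0, -0.6]
gripper_width: 0.0919
grasp_force: 0.9
```

Emit:
move_arm(
  jaw=[-1,-1],
  translation=[
    [-0.15,0,0],
    [-0.15,0,0],
  ],
  twist=[0,0],
)

```text
time_s: 17.27
tool_pos: [0.5947, 0.0512, 0.0156]
eef_rot: [0.0, 0.14, 0.99, 0.0]
wrist_force: [-2.0, 1.5, -0.1]
gripper_width: 0.0917
grasp_force: 0.8
```

```bash
python3 lk.py -20,5,0
```

```text
t 17.27 case bay mm/deg [-20.9   4.8] -0.0 err 2542 tool [-0.0515 -0.0153  0.0006  0.0156] F [-2.   1.5 -0.1]
far blue [-0.0009  0.1248]
near blue [-0.0409  0.1248]
far grey [-0.0009 -0.1152]
post gap 0.031619085121034285 tool local [-0.0306 -0.0201]
```

Emit:
move_arm(
  jaw=[-1,-1],
  translation=[
    [-0.1,0,0],
    [-0.1,0,0],
  ],
  twist=[0,0],
)

```text
time_s: 17.62
tool_pos: [0.5947, 0.0512, 0.0156]
eef_rot: [-0.001, 0.14, 0.99, 0.0]
wrist_force: [-4.4, 0.4, 3.5]
gripper_width: 0.0922
grasp_force: 2.3
```

Emit:
move_arm(
  jaw=[-1,-1],
  translation=[
    [-0.1,0,0],
    [-0.1,0,0],
  ],
  twist=[0,0],
)

```text
time_s: 17.88
tool_pos: [0.5948, 0.0512, 0.0156]
eef_rot: [-0.002, 0.14, 0.99, 0.0]
wrist_force: [-6.9, 1.9, 5.5]
gripper_width: 0.0917
grasp_force: 3.6
```

Emit:
move_arm(
  jaw=[-1,-1,-1,-1,-1],
  translation=[
    [-0.1,0,0],
    [-0.1,0,0],
    [0.6,0,0],
    [3,0,0],
    [6,0,-2],
  ],
  twist=[0,0,0,0,0],
)

```text
time_s: 18.5
tool_pos: [0.5385, 0.0667, 0.035]
eef_rot: [0.0, 0.141, 0.99, -0.0]
wrist_force: [-0.7, 0.7, -0.0]
gripper_width: 0.0917
grasp_force: 0.0
```

Emit:
move_arm(
  jaw=[-1,-1,-1,-1,-1],
  translation=[
    [4,0,-5],
    [9,0,-10],
    [12,0,-14],
    [14,0,-17],
    [14,0,-17],
  ],
  twist=[0,0,0,0,0],
)

```text
time_s: 19.12
tool_pos: [0.4057, 0.1072, 0.2081]
eef_rot: [0.003, 0.139, 0.99, 0.002]
wrist_force: [0.5, 0.2, -0.5]
gripper_width: 0.0919
grasp_force: 0.0
```

```bash
python3 lk.py -20,5,0
python3 - <<'E'
from workcell import viewer
import cv2,numpy as np
a=viewer.camera('scene')['image'][160:300,190:450];b=viewer.camera('side')['image'][110:280,200:400]
cv2.imwrite('pics/end.png',np.hstack([cv2.resize(a,(455,245)),cv2.resize(b,(288,245))]))
cv2.imwrite('pics/end.png',cv2.resize(a,(780,420),interpolation=cv2.INTER_CUBIC)); cv2.imwrite('pics/end2.png',cv2.resize(b,(700,595),interpolation=cv2.INTER_CUBIC))
E
```

```text
t 19.12 case bay mm/deg [-20.2   4.9] -0.0 err 1991 tool [-0.2486 -0.0141  0.0021  0.2081] F [ 0.5  0.2 -0.5]
far blue [-0.0002  0.1249]
near blue [-0.0402  0.1249]
far grey [-0.0003 -0.1151]
post gap 0.03231689231070754 tool local [-0.2284 -0.0191]
```

View pics/end.png

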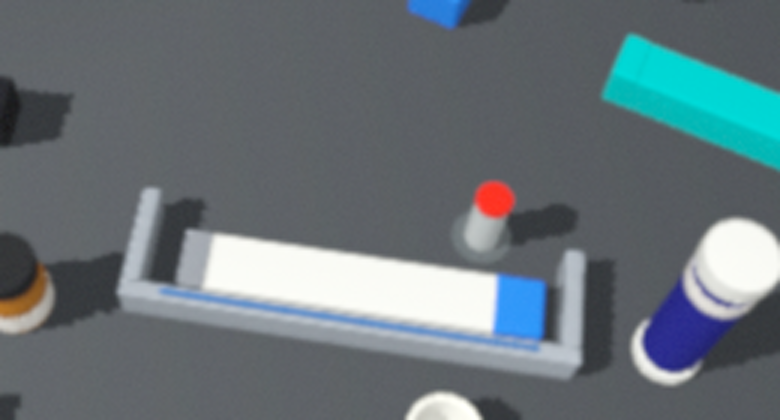

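View pics/end2.png

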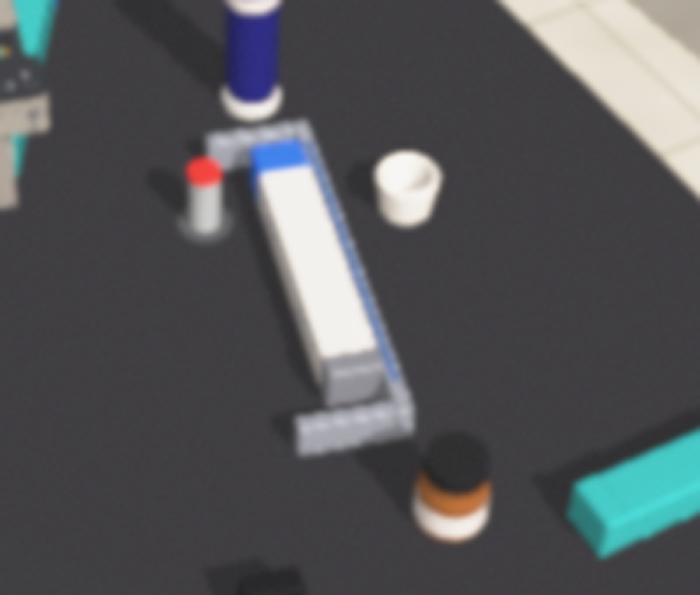

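In the last pictures the case lies flush along the rail, from its grey end at end.png (195,260) to its blue end at (520,305). It sits between the cheeks and behind the post. The jar, crucible and drying tube look untouched and the arm is clear, so I'm handing in.

```bash
python3 -c "
from workcell import arm;print(arm.close_job())"
```

```text
the job is handed in; nothing more can be done
None
```

The white case is parked flat along the bay's back rail: its blue end went in behind the post first, it was moved only by fingertip pushes, the bystanders look untouched, the arm is clear, and the job was handed in at about 19 s; no verdict came back.

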